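Clear the dough-roller sleeves from the drying bar into their rests

TASK

Slide both wooden dough-roller sleeves off the open end of the drying bar and lay each in its own rest: the thick one in the wide rest, the slim one in the narrow rest, lying fully down on the two rails between the end boards. Leave the soap bottle, mug, jars, spoon and keys standing or lying where they are.

Things in the scene. Friction and masses are not known exactly. Their poses are not given: they have to be found in the camera images.
- stand: fixed steel drying stand; origin under its post on the worktop, z up. Foot 110x110x14 mm, post 20 mm across with a 26 mm thick boss whose top is at 153 mm. From the post a level round bar, 16 mm diameter, axis 140 mm above the worktop, runs along the stand's -x. A flange 38 mm across stands 18 to 22 mm from the post's axis at the fixed end
- bar_mid (a point): point on the bar's axis, 100 mm from the post's axis, 140 mm up; x points back to the post
- bar_tip (a point): open end of the bar, 210 mm from the post's axis, on the bar's axis; a 20 mm diameter ball bead ends the bar here, so a 28 mm bore has 4 mm to spare all round over the bead when centred and 6 mm over the bar. A sleeve is free when its centre is more than 250 mm from the post's axis. x points back to the post
- slim_sleeve_center (a point): centre of the slim sleeve: plain light-wood tube 80 mm long, 42 mm outer diameter, 28 mm bore, x along the tube (either way round). At the start it hangs on the bar, centre 6 mm below the bar's axis, 63 or 148 mm from the post's axis; either sleeve may be the outer one; 5 mm gap between the two. Weighs 0.07 to 0.28 kg
- slim_sleeve: same tube, same point and axes as point slim_sleeve_center
- thick_sleeve_center (a point): centre of the thick sleeve: plain light-wood tube 80 mm long, 60 mm outer diameter, 28 mm bore, x along the tube (either way round). At the start it hangs on the bar, centre 6 mm below the bar's axis, 63 or 148 mm from the post's axis; either sleeve may be the outer one; 5 mm gap between the two. Weighs 0.07 to 0.28 kg
- thick_sleeve: same tube, same point and axes as point thick_sleeve_center
- narrow_rest_seat (a point): the point in the narrow rest where the centre of the seated 42 mm sleeve lies, 52.5 mm above the worktop; x along the rest, the direction the sleeve's axis takes (either way round), z up
- narrow_rest: narrow wooden rest, fixed, 106 mm long (x) and 54 mm wide; origin under its middle. 8 mm floor; two steel rails, 10 mm thick, along x, 26 mm apart, centres 30 mm up, carry the sleeve; end boards as high as the seat point, 90 mm clear between them (5 mm spare at each end of the sleeve). Long sides open for fingers
- wide_rest_seat (a point): the point in the wide rest where the centre of the seated 60 mm sleeve lies, 59.4 mm above the worktop; x along the rest, the direction the sleeve's axis takes (either way round), z up
- wide_rest: wide wooden rest, fixed, 106 mm long (x) and 72 mm wide; origin under its middle. 8 mm floor; two steel rails, 10 mm thick, along x, 38 mm apart, centres 30 mm up, carry the sleeve; end boards as high as the seat point, 90 mm clear between them (5 mm spare at each end of the sleeve). Long sides open for fingers
- soap_bottle: small white hand-soap bottle with blue cap, 50x38x132 mm tall, stands 350 to 360 mm from the post, in front of the open end of the bar, higher than the sleeves hang: an overlong slide hits it; bystander, loose; origin under its middle, on the worktop
- mug: plain green mug, about 81x89x72 mm tall; bystander, loose; origin under its middle, on the worktop
- mustard_jar: glass jar of mustard with red lid, 66 mm across, 100 mm tall; bystander, loose; origin under its middle, on the worktop
- honey_jar: smaller glass jar with red lid, 58x62 mm, 86 mm tall; bystander, loose; origin under its middle, on the worktop
- spoon: table spoon, 188x39x16 mm, lying flat below the bar; bystander, loose; origin under its middle, on the worktop
- keyring: bunch of keys lying flat, 104x115x8 mm; bystander, loose; origin under its middle, on the worktop
Things that resemble listed ones, but are neither listed nor needed, are in the scene too. What is shaped like the narrow_rest but turquoise is not meant.

How it is judged:
On the way, in this order (a step that is already met when the one before it is completed fails the run):
1. the outer sleeve is off the bar (distance between any of slim_sleeve_center, thick_sleeve_center and bar_mid above 0.152 m), for 0.1 s.
2. both sleeves are off the bar (distance between each of slim_sleeve_center, thick_sleeve_center and bar_mid above 0.152 m), for 0.1 s.
At the end, for the whole second after the job is handed in: each sleeve lies at rest in its own rest, its centre within 12 mm of the seat point and its axis within 0.12 rad of the rest's; the bystanders are within 30 mm of where they stood, the standing ones upright within 0.35 rad (distance between slim_sleeve_center and narrow_rest_seat below 0.012 m and angle between the x axis of slim_sleeve_center and the x axis of narrow_rest_seat, either way round below 0.12 rad and linear speed of each of slim_sleeve, thick_sleeve below 0.03 m/s and distance between thick_sleeve_center and wide_rest_seat below 0.012 m and angle between the x axis of thick_sleeve_center and the x axis of wide_rest_seat, either way round below 0.12 rad and distance of each of soap_bottle, mug, mustard_jar, honey_jar, spoon, keyring from where it was at the start of the episode below 0.03 m and angle between each of soap_bottle, mug, mustard_jar, honey_jar's own z axis and vertical below 0.35 rad); the robot touches nothing.
It fails at once if a bystander is shifted 30 mm or more, or a standing one tipped 0.35 rad or more (not (distance of each of soap_bottle, mug, mustard_jar, honey_jar, spoon, keyring from where it was at the start of the episode below 0.03 m and angle between each of soap_bottle, mug, mustard_jar, honey_jar's own z axis and vertical below 0.35 rad)).
It also fails if it takes over 64 s, if anything falls off the work surface, if the arm or the gripper's body presses on something with over 40 N, if the wrist force passes 120 N, or if a joint passes its speed limit or range.

ROBOT

A 7-joint arm with a two-finger parallel gripper is mounted at the origin on a cart in front of the work surface, level with it; the furniture and walls round the work are solid. World frame = base frame: x ahead of the robot, y to its left, z up, the work surface at z = 0. Lengths are in m, angles in rad, forces in N, time in s.
With the tool pointing down it reaches from about 0.425 to 0.875 m from the base axis. Payload 9.9 kg.
Tool frame: the origin (TCP) lies at the very end of the fingers, on their centre line; the grasp point (between the pads) lies 19 mm behind it; z points along the fingers, y is the line along which they close (so a half turn about z gives the same grasp; the last joint's range is limited). The gripper opens to 85 mm and grips with 20 to 120 N. Pads are 22 mm wide; open, the fingers measure 114 mm over their backs; the gripper's body (76 mm by 85 mm) begins 54 mm behind the grasp point. The pads swing forward as they close: fully open they stand 13 mm farther back than shut.
Start: joints at [-1.384, 0.576, 0.025, 1.437, -0.015, 1.129, -0.057], TCP at [0.181, 0.65, 0.231] pointing down, gripper open.
Joint ranges: [-2.76, 2.76], [-0.34, 2.15], [-1.52, 1.57], [0.19, 2.46], [-1.09, 4.23], [0.17, 1.99], [-2.82, 2.82]. Speed limits (rad/s): [2.22, 2.22, 3.01, 3.01, 3.14, 3.14, 3.14].

INTERFACE

Orientations are given as a rotation vector (axis times angle).
In Python, from bench import telemetry, optics, r, recognise, silhouettes gives the robot as it stands.
- The arm moves only by the shell command python3 -m creep 'ROWS' [FORCE]. ROWS is JSON, a list of rows, each a list of 3 entries, a list of its own where there are three numbers: the shift along the world's x, y, z in cm, then the turn, a rotation vector about the world's x, y, z in degrees, then the finger opening in cm, from 0 to 8.54. A call has 1 to 5 rows; each row is the pose to reach, as a shift and turn from the pose commanded when the call began; what a row does not reach only later rows make up. A row lasts 1/8 s, in which the tool goes at most 62.5 mm and 10.7 degrees, less where a joint would pass 70% of its speed; a pose out of reach is approached as far as the arm can. A call with a gripper value outside its range is refused whole. The fingers move at their own pace and stop on an object; FORCE is the grip in N (left out, the last holds). Time passes only in rows, so rows that repeat a pose let the fingers close. It gives the time, the measured TCP pose, the force, the opening and the grip force at its end, in the units of the state.
- telemetry.get_state(): the state, without advancing time (a new reading comes with each control period).
- optics.read_camera(name): name is "scene" or "top"; returns a dict with "img" (384x512x3 uint8, red, green, blue), "depth" (384x512 float32, m along the optical axis (not along the pixel's ray), 0 where there is no reading), "fx", "fy", "cx", "cy" (pixels), "R" (3x3) and "t" (3): a world point X has camera coordinates R X + t. Camera axes: x right, y down, z forward; pixel columns grow to the right and rows downward; lengths in m; the calibration is good to about 2 mm. A picture is of the moment at which its call begins.
- r.job_done(): hands the job in; it is judged then, once.
Trained networks look in a picture, given as the dict that the camera call returned (one of the last four; its "shot" number tells which), for a name from the list of things; names that differ only in an ending like _2 or _b are one class to them, and where a whole thing is asked for, a point or a joint stands for the part that bears it (a point fixed in the world has none). Each returns a list of dicts, best first, with "confidence" (0 to 1); they miss things now and then, are a little off and sometimes report something else, mostly with a low value. They report only what shows in the picture. A call takes as long as a camera call. They do not tell look-alikes from the thing itself.
- recognise(thing, picture): "at" ([x, y, z] in m, in world coordinates, good to about 4 mm: the middle of the surface that is visible of it).
- silhouettes(thing, picture): "pixels" (384x512 bool, what is visible of it).
The state is a dict: "clock": time; "q": joint angles; "joint_vel": joint speeds; "joint_torque": joint torques, N m; "eef_pos": TCP position; "tcp_rot": TCP orientation; "wrist_force": force on the tool from outside, world axes, zero at the start; "ft_torque": the same for the moment, N m; "finger_gap": finger opening in m; "grasp_force": force on a finger pad.
Only numpy, scipy, OpenCV 4.12 (cv2) and the standard library are available. Lean on these libraries where they do the work, as an engineer would, in place of code of your own. Each camera call takes 0.05 s, during which the arm holds its last target. There are 200 camera calls.

## Working session

There is one attempt and no reset: what is moved stays moved. The work goes in short steps, Python scripts to look and compute and a shell command to move; the robot and the scene stay as the last step left them, time stands still between calls to the robot, and variables do not carry over. Pictures are saved under pics/ and viewed, at most 13 in all, crops included, and the job is handed in when it is done.

```bash
ls; mkdir -p pics; cat > h.py <<'E'
import numpy as np, cv2
from bench import telemetry, optics, r, recognise, silhouettes
def cloud(p):
    v,u=np.mgrid[0:384,0:512]; d=p["depth"]
    c=np.stack([(u-p["cx"])/p["fx"]*d,(v-p["cy"])/p["fy"]*d,d],-1)
    return (c-p["t"])@p["R"]   # R^T (c-t)
def pix(p,X):
    c=p["R"]@np.array(X)+p["t"]; return (p["fx"]*c[0]/c[2]+p["cx"],p["fy"]*c[1]/c[2]+p["cy"])
E
python3 - <<'E'
from h import *
s=telemetry.get_state(); print(s["clock"],s["eef_pos"],s["tcp_rot"],s["finger_gap"])
for n in("scene","top"):
    p=optics.read_camera(n); cv2.imwrite(f"pics/{n}0.png",cv2.resize(p["img"][...,::-1],(800,600)))
    print(n,p["R"].round(2).tolist(),p["t"])
    for t in "stand slim_sleeve thick_sleeve narrow_rest wide_rest soap_bottle mug mustard_jar honey_jar spoon keyring".split():
        print(t,[(np.round(o["at"],3).tolist(),round(o["confidence"],2),np.round(pix(p,o["at"])).tolist()) for o in recognise(t,p)[:3]])
E
```

```text
pics
0.0 [0.18042206 0.64998561 0.23045384] [-4.23972135e-01 -3.11268315e+00  2.53757341e-03] 0.08536896189982762
scene [[-0.99, -0.16, 0.0], [-0.1, 0.61, -0.79], [0.12, -0.78, -0.61]] [0.53665796 0.09243337 1.48260526]
stand [([0.724, 0.108, 0.01], 0.72, [201.0, 209.0]), ([0.547, -0.26, 0.011], 0.27, [263.0, 157.0])]
slim_sleeve [([0.66, 0.112, 0.145], 0.82, [216.0, 182.0])]
thick_sleeve [([0.576, 0.111, 0.153], 0.7, [240.0, 182.0])]
narrow_rest [([0.529, 0.256, 0.022], 0.92, [246.0, 241.0]), ([0.377, 0.434, 0.062], 0.68, [288.0, 282.0]), ([0.524, 0.387, 0.023], 0.58, [240.0, 272.0])]
wide_rest [([0.552, -0.259, 0.008], 0.87, [262.0, 158.0])]
soap_bottle [([0.375, 0.088, 0.068], 0.89, [298.0, 203.0]), ([0.578, 0.111, 0.152], 0.16, [239.0, 182.0])]
mug [([0.374, 0.435, 0.064], 0.87, [289.0, 282.0]), ([0.525, 0.392, 0.021], 0.74, [240.0, 274.0])]
mustard_jar [([0.71, -0.12, 0.071], 0.64, [218.0, 160.0])]
honey_jar [([0.661, 0.295, 0.06], 0.82, [203.0, 237.0])]
spoon [([0.572, 0.083, 0.008], 0.74, [243.0, 209.0])]
keyring [([0.335, -0.306, 0.005], 0.61, [313.0, 157.0]), ([0.38, 0.089, 
[... 447 characters left out ...]
67.0])]
narrow_rest [([0.524, 0.377, 0.026], 0.9, [168.0, 196.0]), ([0.524, 0.242, 0.028], 0.86, [203.0, 201.0]), ([0.385, 0.392, 0.069], 0.16, [149.0, 222.0])]
wide_rest [([0.555, -0.273, 0.03], 0.74, [347.0, 216.0])]
soap_bottle [([0.367, 0.072, 0.084], 0.53, [240.0, 240.0])]
mug [([0.567, 0.078, 0.008], 0.54, [250.0, 201.0]), ([0.382, 0.393, 0.07], 0.53, [149.0, 223.0])]
mustard_jar [([0.696, -0.143, 0.094], 0.71, [316.0, 168.0])]
honey_jar [([0.664, 0.084, 0.154], 0.64, [253.0, 156.0]), ([0.654, 0.272, 0.067], 0.53, [203.0, 165.0])]
spoon [([0.566, 0.083, 0.011], 0.44, [249.0, 201.0]), ([0.567, 0.082, 0.158], 0.33, [248.0, 178.0])]
keyring [([0.335, -0.311, 0.007], 0.59, [352.0, 278.0])]
```

View pics/scene0.png

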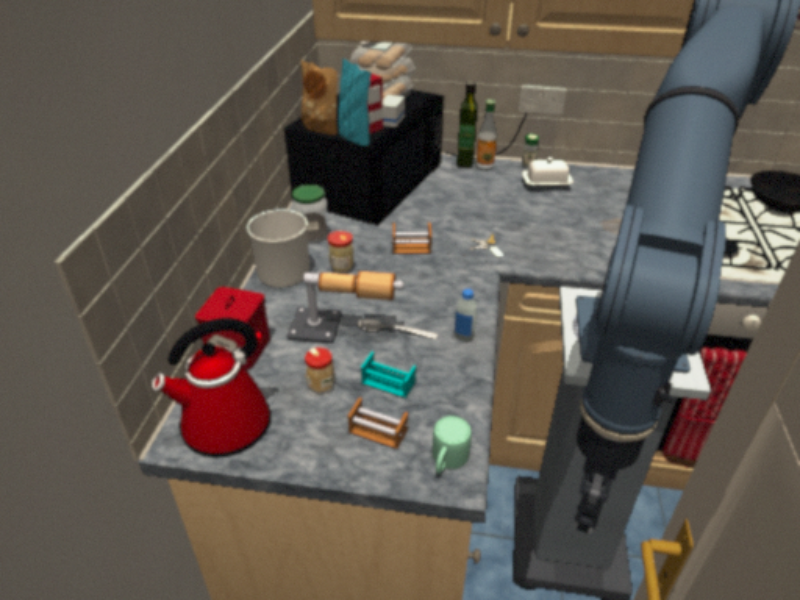

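View pics/top0.png

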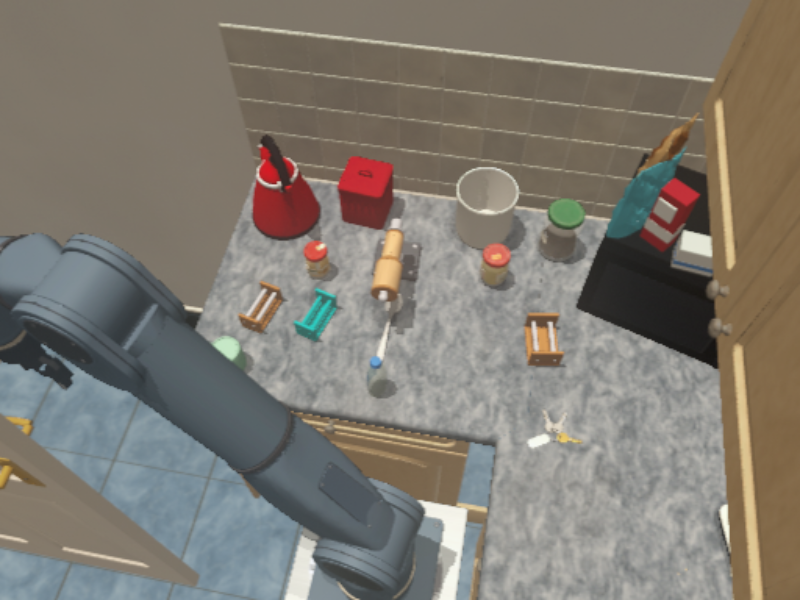

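Scene view (800-px scale): the bar points at the robot, with the thick sleeve (375,285) outside and the slim one (335,282) inside. The bottle is at (465,315). Look-alikes for the narrow rest are wooden (378,422) and turquoise (388,375), so I choose the wooden one at world ≈(0.52,0.38). The wide rest at (412,240) is the only one of its kind. There is a grey jar with a green lid near mustard (341,250), but honey (318,370) and mustard are only bystanders. Next I measure the geometry from both depth clouds and check the choice in a crop.

```bash
cat > m.py <<'E'
from h import *
P={n:optics.read_camera(n) for n in("scene","top")}
C={n:cloud(p) for n,p in P.items()}
ok={n:(P[n]["depth"]>0) for n in P}
X=lambda n,x0,x1,y0,y1,z0,z1:(lambda c,m:(c[m],P[n]["img"][m]))(C[n],ok[n]&(C[n][...,0]>x0)&(C[n][...,0]<x1)&(C[n][...,1]>y0)&(C[n][...,1]<y1)&(C[n][...,2]>z0)&(C[n][...,2]<z1))
print("table z",{n:np.median(X(n,.4,.5,.15,.22,-.03,.03)[0][:,2]).round(4) for n in P})
def rect(nm,*b):
    for n in P:
        q,_=X(n,*b); 
        if len(q)<10: print(nm,n,"few");continue
        rc=cv2.minAreaRect((q[:,:2]*1000).astype(np.float32)); print(nm,n,len(q),np.round(rc[0],1),np.round(rc[1],1),round(rc[2],1),"z",q[:,2].min().round(3),q[:,2].max().round(3))
rect("narrow",.44,.60,.325,.45,.012,.08)
rect("turq",.46,.60,.18,.31,.012,.08)
rect("wide",.47,.63,-.35,-.19,.012,.08)
rect("bottle",.31,.43,.03,.14,.03,.16)
rect("mug",.3,.45,.34,.49,.02,.1)
rect("honey",.6,.71,.22,.34,.02,.1)
rect("mustard",.65,.77,-.2,-.07,.02,.12)
rect("foot",.62,.82,.0,.18,.006,.03)
rect("boss",.69,.82,.0,.18,.135,.17)
from scipy.optimize import least_squares
for t,rad in(("thick_sleeve",.03),("slim_sleeve",.021)):
    A=[]
    for n in P:
        for o in silhouettes(t,P[n])[:1]:
            m=cv2.erode(o["pixels"].astype(np.uint8),np.ones((3,3)))>0; q=C[n][m&ok[n]]; q=q[(q[:,2]>.1)&(q[:,2]<.18)]; A.append(q)
            if len(q)<20: continue
            f=lambda a:np.hypot((q[:,1]-a[0]-a[1]*(q[:,0]-.6))/np.sqrt(1+a[1]**2),q[:,2]-a[2])-rad
            s=least_squares(f,[.09,0,.134],loss="soft_l1",f_scale=.002); print(t,n,len(q),s.x.round(4),"rms",np.sqrt(np.mean(s.fun**2)).round(4),"x",np.percentile(q[:,0],[1,99]).round(3))
for n,(u,v) in{"top":(168,196)}.items():
    cv2.imwrite("pics/crop1.png",np.hstack([cv2.resize(P["top"]["img"][165:235,130:240,::-1],(440,280)),cv2.resize(P["scene"]["img"][200:290,200:310,::-1],(342,280))]))
E
python3 m.py
```

```text
table z {'scene': np.float64(-0.0011), 'top': np.float64(-0.0)}
narrow scene 390 [519.9 384.8] [ 54.4 107. ] 78.2 z 0.012 0.054
narrow top 308 [521.8 377.5] [ 56.3 108.4] 77.1 z 0.012 0.06
turq scene 333 [522.6 251.7] [ 55.2 107.6] 75.6 z 0.012 0.055
turq top 308 [526.9 233.2] [100.7 121.2] 87.0 z 0.012 0.059
wide scene 158 [ 548.2 -269.7] [106.7  71.9] 8.8 z 0.013 0.061
wide top 458 [ 551.8 -277.1] [111.5  71.8] 9.4 z 0.012 0.068
bottle scene 312 [377.1  80.7] [32.4 48.8] 85.1 z 0.03 0.135
bottle top 233 [372.8  68.1] [32.3 45.2] 32.3 z 0.032 0.138
mug scene 650 [383.7 424.5] [91.5 69.1] 42.8 z 0.02 0.073
mug top 235 [389.2 406. ] [78.1 41.1] 58.5 z 0.021 0.078
honey scene 426 [660.9 282.9] [55.9 57.9] 56.9 z 0.021 0.089
honey top 302 [661.1 276.5] [58.3 58.3] 58.6 z 0.021 0.094
mustard scene 363 [ 714.2 -138.2] [65.  66.1] 26.2 z 0.02 0.103
mustard top 409 [ 716.9 -146.2] [66.6 65.6] 6.1 z 0.02 0.108
foot scene 583 [722.3  99.8] [212.9 119.3] 10.5 z 0.006 0.029
foot top 402 [719.7  93. ] [177.9 197.1] 88.5 z 0.006 0.027
boss scene 97 [712.9 104.8] [42.4 36.3] 16.0 z 0.135 0.158
boss top 91 [759.5 116.9] [154.7  45.3] 25.1 z 0.136 0.164
thick_sleeve top 322 [0.0878 0.0539 0.1334] rms 0.0039 x [0.538 0.616]
slim_sleeve scene 211 [0.0906 0.0399 0.1328] rms 0.0027 x [0.624 0.698]
slim_sleeve top 153 [0.0871 0.0519 0.1341] rms 0.0025 x [0.632 0.699]
```

View pics/crop1.png

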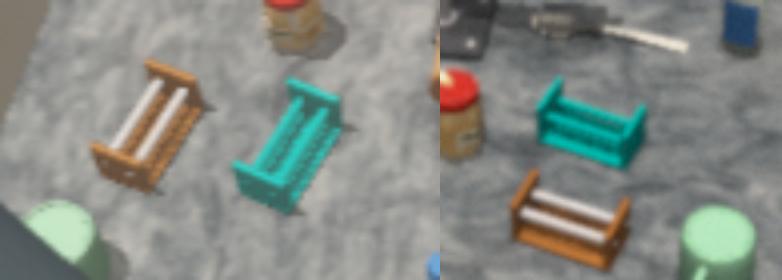

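The crop confirms it: the wooden narrow rest with white rails is beyond the turquoise look-alike in y, centre ≈(0.521,0.381), yaw ≈-12.5°. The wide rest is at ≈(0.55,-0.273), yaw ≈9°. Thick sleeve centre is ≈(0.577,0.088) with bar yaw ≈2.6°. Now I move over it.

```bash
python3 -m creep '[[[3,-4.2,3],[0,0,0],8.5],[[6.2,-8.7,6],[0,0,0],8.5],[[9.4,-13.3,7],[0,0,0],8.5],[[12.6,-17.8,7],[0,0,0],8.5],[[15.8,-22.3,7],[0,0,0],8.5]]' 30
python3 -m creep '[[[3.2,-4.5,0],[0,0,4],8.5],[[6.4,-9,0],[0,0,8],8.5],[[9.6,-13.5,0],[0,0,12],8.5],[[12.8,-18,0],[0,0,16],8.5],[[16,-22.5,0],[0,0,18],8.5]]'
python3 -m creep '[[[4,-5.7,0],[0,0,0],8.5],[[7.9,-11.4,0],[0,0,0],8.5],[[7.9,-11.4,0],[0,0,0],8.5],[[7.9,-11.4,0],[0,0,0],8.5]]'
```

```text
clock: 2.12
eef_pos: [0.3395, 0.4259, 0.3017]
tcp_rot: [0.424, 3.112, 0.001]
wrist_force: [0.5, 0.6, -0.4]
finger_gap: 0.0848
grasp_force: 0.0
clock: 2.75
eef_pos: [0.4995, 0.2009, 0.3016]
tcp_rot: [-0.071, 3.14, 0.001]
wrist_force: [0.4, 0.9, 0.5]
finger_gap: 0.085
grasp_force: 0.0
clock: 3.25
eef_pos: [0.5777, 0.0878, 0.3011]
tcp_rot: [0.065, -3.141, 0.0]
wrist_force: [-0.6, 1.1, -0.0]
finger_gap: 0.0852
grasp_force: 0.0
```

```bash
python3 -m creep '[[[0,0,-5],[0,0,0],8.5],[[0,0,-10],[0,0,0],8.5],[[0,0,-15],[0,0,0],8.5],[[0,0,-19],[0,0,0],8.5],[[0,0,-19],[0,0,0],8.5]]'
python3 - <<'E'
from h import *
p=optics.read_camera("top"); q=optics.read_camera("scene")
cv2.imwrite("pics/grip1.png",np.hstack([cv2.resize(p["img"][110:230,190:310,::-1],(400,400)),cv2.resize(q["img"][120:240,170:290,::-1],(400,400))]))
E
```

```text
clock: 3.88
eef_pos: [0.5749, 0.0905, 0.1091]
tcp_rot: [0.073, -3.135, -0.0]
wrist_force: [0.4, 0.0, 0.8]
finger_gap: 0.085
grasp_force: 0.0
```

View pics/grip1.png

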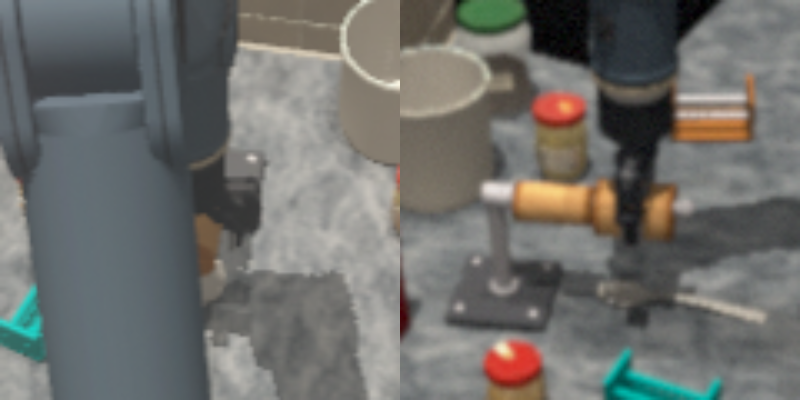

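Scene crop: the fingers straddle the thick sleeve at (635,210), close to its middle, with the slim sleeve untouched behind it. Next I close the fingers.

```bash
python3 -m creep '[[[0,0,0],[0,0,0],8.5],[[0,0,0],[0,0,0],5.5],[[0,0,0],[0,0,0],5.5],[[0,0,0],[0,0,0],5.5],[[0,0,0],[0,0,0],5.5]]' 35
python3 -m creep '[[[0,0,0],[0,0,0],5.5],[[0,0,0],[0,0,0],5.5],[[0,0,0],[0,0,0],5.5]]' 35
```

```text
clock: 4.6
eef_pos: [0.5781, 0.0886, 0.1125]
tcp_rot: [-0.068, 3.139, 0.001]
wrist_force: [-1.6, -0.3, 7.9]
finger_gap: 0.0586
grasp_force: 36.0
clock: 4.97
eef_pos: [0.5781, 0.0886, 0.1125]
tcp_rot: [-0.068, 3.139, 0.001]
wrist_force: [-1.8, 0.8, 7.1]
finger_gap: 0.059
grasp_force: 36.0
```

```bash
python3 -m creep '[[[0,0,0.3],[0,0,0],5.5],[[0,0,0.5],[0,0,0],5.5],[[0,0,0.5],[0,0,0],5.5]]' 
python3 -m creep '[[[0,0,0.2],[0,0,0],5.5],[[0,0,0.2],[0,0,0],5.5],[[0,0,0.2],[0,0,0],5.5]]'
```

```text
clock: 5.35
eef_pos: [0.5775, 0.0884, 0.1164]
tcp_rot: [0.068, -3.141, 0.0]
wrist_force: [0.7, 0.4, -2.5]
finger_gap: 0.0587
grasp_force: 38.1
clock: 5.72
eef_pos: [0.5775, 0.0884, 0.1182]
tcp_rot: [0.068, -3.141, 0.0]
wrist_force: [0.4, 0.0, -2.0]
finger_gap: 0.0587
grasp_force: 38.1
```

```bash
python3 -m creep '[[[-0.7,-0.03,0],[0,0,0],5.5],[[-1.5,-0.07,0],[0,0,0],5.5],[[-2.2,-0.1,0],[0,0,0],5.5],[[-3,-0.14,0],[0,0,0],5.5],[[-3,-0.14,0],[0,0,0],5.5]]' 
python3 - <<'E'
from h import *
q=optics.read_camera("scene")
cv2.imwrite("pics/slide1.png",cv2.resize(q["img"][130:220,180:300,::-1],(800,600)))
E
```

```text
clock: 6.35
eef_pos: [0.5469, 0.087, 0.1184]
tcp_rot: [0.068, -3.141, -0.0]
wrist_force: [0.5, -0.1, -1.9]
finger_gap: 0.0585
grasp_force: 38.1
```

View pics/slide1.png

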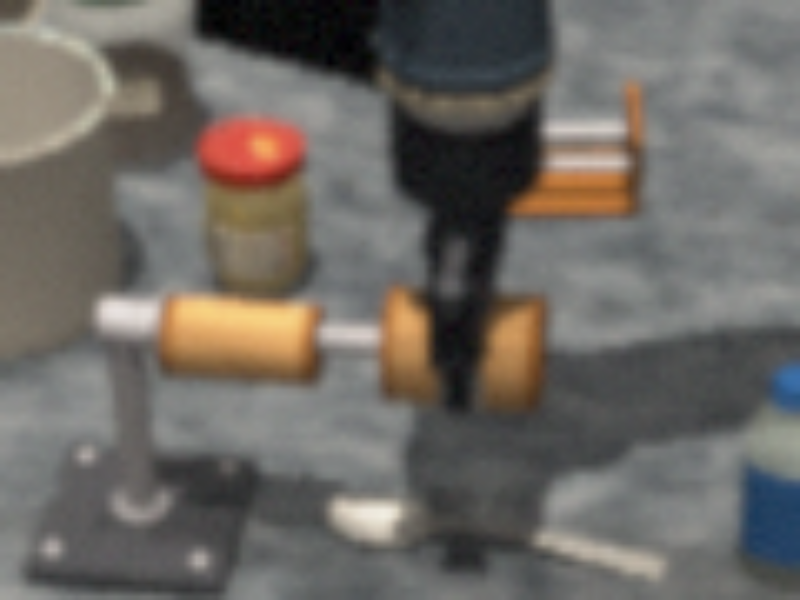

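The thick sleeve (385–545,345) is 3 cm out and level, with the slim sleeve (160–320,340) staying put and no side force. I continue off the bar.

```bash
python3 -m creep '[[[-1,-0.05,0],[0,0,0],5.5],[[-2,-0.09,0],[0,0,0],5.5],[[-3,-0.14,0],[0,0,0],5.5],[[-4,-0.18,0],[0,0,0],5.5],[[-4,-0.18,0],[0,0,0],5.5]]' 
python3 -m creep '[[[-1.2,-0.05,0],[0,0,0],5.5],[[-2.4,-0.11,0],[0,0,0],5.5],[[-3.6,-0.16,0],[0,0,0],5.5],[[-3.6,-0.16,0],[0,0,0],5.5],[[-3.6,-0.16,0],[0,0,0],5.5]]'
python3 - <<'E'
from h import *
q=optics.read_camera("scene")
cv2.imwrite("pics/slide2.png",cv2.resize(q["img"][130:220,200:320,::-1],(400,300)))
E
```

```text
clock: 7.02
eef_pos: [0.5067, 0.0852, 0.1184]
tcp_rot: [0.068, -3.14, 0.0]
wrist_force: [1.1, -0.9, -1.5]
finger_gap: 0.0589
grasp_force: 38.1
clock: 7.65
eef_pos: [0.472, 0.0837, 0.1185]
tcp_rot: [-0.068, 3.14, 0.0]
wrist_force: [0.5, 0.1, -1.7]
finger_gap: 0.0588
grasp_force: 38.1
```

View pics/slide2.png

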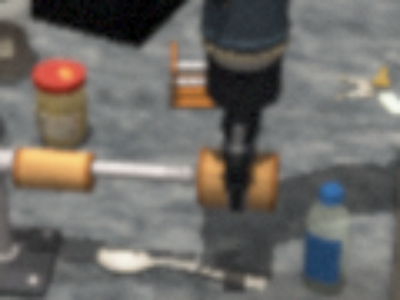

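The sleeve's inner end (200,180) sits right at the bead, and the bottle's near edge (305,230) is about 27 mm ahead. I go 8 mm further, then lift.

```bash
python3 -m creep '[[[-0.8,-0.04,0],[0,0,0],5.5],[[-0.8,-0.04,0],[0,0,0],5.5],[[-0.8,-0.04,0.3],[0,0,0],5.5],[[-0.8,-0.04,0.6],[0,0,0],5.5],[[-0.8,-0.04,0.6],[0,0,0],5.5]]' 
python3 -m creep '[[[0,0,1],[0,0,0],5.5],[[0,0,1],[0,0,0],5.5]]'
```

```text
clock: 8.32
eef_pos: [0.4639, 0.0833, 0.1246]
tcp_rot: [-0.068, 3.14, 0.0]
wrist_force: [-0.3, 0.5, -1.8]
finger_gap: 0.0582
grasp_force: 38.1
clock: 8.57
eef_pos: [0.4641, 0.0833, 0.1351]
tcp_rot: [-0.068, 3.139, 0.001]
wrist_force: [-0.4, 0.2, -1.2]
finger_gap: 0.0586
grasp_force: 38.3
```

```bash
python3 -m creep '[[[0,0,5],[0,0,0],5.5],[[0,-3,8.5],[0,0,0],5.5],[[1,-8,8.5],[0,0,2],5.5],[[2.2,-13,8.5],[0,0,4],5.5],[[3.4,-18,8.5],[0,0,6.5],5.5]]' 
python3 -m creep '[[[1.3,-5,0],[0,0,0],5.5],[[2.6,-10,0],[0,0,0],5.5],[[3.9,-15,0],[0,0,0],5.5],[[5.2,-17.6,0],[0,0,0],5.5],[[5.2,-17.6,0],[0,0,0],5.5]]'
cat > rel.py <<'E'
import sys
from h import *
from scipy.optimize import least_squares
nm,rad,x,y,w,L=sys.argv[1],*map(float,sys.argv[2:7])
s=telemetry.get_state(); print(s["eef_pos"].round(4),s["tcp_rot"].round(3),s["wrist_force"].round(1))
for n in("scene","top"):
    p=optics.read_camera(n); c=cloud(p); ok=p["depth"]>0
    m=ok&(abs(c[...,0]-x)<.085)&(abs(c[...,1]-y)<.085)&(c[...,2]>.014)&(c[...,2]<.062); q=c[m]
    if len(q)>30:
        rc=cv2.minAreaRect((q[:,:2]*1000).astype(np.float32)); print(n,"rest",len(q),np.round(rc[0],1),np.round(rc[1],1),round(rc[2],1))
    hsv=cv2.cvtColor(p["img"],cv2.COLOR_RGB2HSV)
    e=s["eef_pos"]; m=ok&(np.linalg.norm(c[...,:2]-e[:2],axis=-1)<.07)&(c[...,2]>e[2]-.035)&(c[...,2]<e[2]+.055)&(hsv[...,0]>8)&(hsv[...,0]<25)&(hsv[...,1]>70)
    q=c[m]
    if len(q)>40:
        def f(a):
            d=np.array([np.cos(a[3]),np.sin(a[3]),a[4]]);d/=np.linalg.norm(d);v=q-a[:3]-0*d
            v=v-np.outer(v@d,d);return np.r_[np.linalg.norm(v,axis=1)-rad,0.01*(np.mean((q-a[:3])@d))]
        g=least_squares(f,[e[0],e[1],e[2]+.015,0,0],loss="soft_l1",f_scale=.002).x
        d=np.array([np.cos(g[3]),np.sin(g[3]),g[4]]);tt=(q-g[:3])@d;lo,hi=np.percentile(tt,[1,99]);print(n,"sleeve",len(q),(g[:3]+d*(lo+hi)/2).round(4),"len",round(hi-lo,3),"yaw",np.degrees(g[3]).round(1),"pitch",np.degrees(g[4]).round(1))
    u,v=map(int,pix(p,[x,y,.1])); a=max(0,v-50);b=max(0,u-60); cv2.imwrite(f"pics/{nm}_{n}.png",cv2.resize(p["img"][a:a+100,b:b+120,::-1],(480,400)))
I=[cv2.imread(f"pics/{nm}_{n}.png")for n in("scene","top")]; cv2.imwrite(f"pics/{nm}.png",cv2.resize(np.hstack(I),(800,333)))
E
python3 rel.py rel1 .03 .55 -.273 .072 .106
```

```text
clock: 9.2
eef_pos: [0.4978, -0.0982, 0.2196]
tcp_rot: [-0.249, 3.131, 0.0]
wrist_force: [1.2, 0.6, -2.5]
finger_gap: 0.0586
grasp_force: 39.9
clock: 9.82
eef_pos: [0.5494, -0.2753, 0.2187]
tcp_rot: [0.241, -3.132, 0.002]
wrist_force: [-1.3, 1.4, -1.8]
finger_gap: 0.0585
grasp_force: 39.9
[ 0.5494 -0.2753  0.2187] [ 2.410e-01 -3.132e+00  2.000e-03] [-1.3  1.4 -1.8]
scene rest 156 [ 548.4 -270.4] [107.2  71.7] 8.3
scene sleeve 232 [ 0.5498 -0.2741  0.2389] len 0.079 yaw 8.8 pitch -0.8
top rest 414 [ 551.3 -277.5] [110.8  71.6] 9.3
top sleeve 368 [ 0.5323 -0.2775  0.2409] len 0.048 yaw 8.7 pitch -3.7
```

View pics/rel1.png

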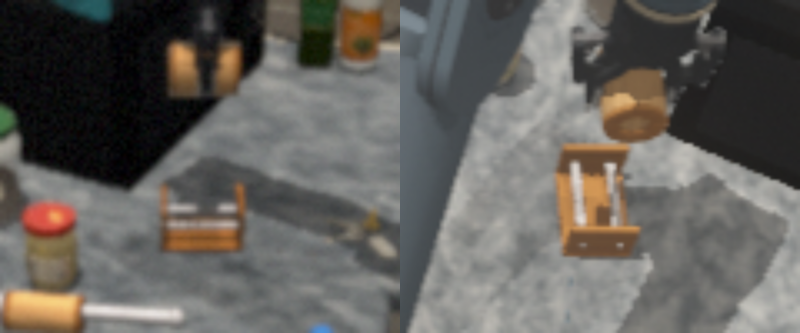

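The sleeve hangs level over the wide rest: scene panel, sleeve (203,68) above rest (203,218); top panel, sleeve (635,105), rest (597,200). The two views bracket the alignment within about 3 mm, so I lower it.

```bash
python3 -m creep '[[[-0.1,0,-5],[0,0,0],5.5],[[-0.1,0,-10],[0,0,0],5.5],[[-0.1,0,-14],[0,0,0],5.5],[[-0.1,0,-16.5],[0,0,0],5.5],[[-0.1,0,-16.5],[0,0,0],5.5]]' 
python3 -m creep '[[[0,0,-0.5],[0,0,0],5.5],[[0,0,-1],[0,0,0],5.5],[[0,0,-1.3],[0,0,0],5.5],[[0,0,-1.3],[0,0,0],5.5]]'
```

```text
clock: 10.55
eef_pos: [0.5475, -0.2708, 0.0528]
tcp_rot: [0.248, -3.129, -0.004]
wrist_force: [0.1, -0.5, -1.6]
finger_gap: 0.0584
grasp_force: 39.8
clock: 11.05
eef_pos: [0.5485, -0.2728, 0.0414]
tcp_rot: [-0.246, 3.132, -0.0]
wrist_force: [-1.4, -0.4, -1.2]
finger_gap: 0.0586
grasp_force: 39.9
```

```bash
python3 -m creep '[[[0,0,-0.15],[0,0,0],5.5],[[0,0,-0.3],[0,0,0],5.5],[[0,0,-0.3],[0,0,0],5.5]]'
```

```text
clock: 11.42
eef_pos: [0.549, -0.2735, 0.0392]
tcp_rot: [-0.245, 3.131, -0.002]
wrist_force: [-1.2, -1.1, 5.9]
finger_gap: 0.0586
grasp_force: 40.7
```

Contact came at the expected height, so I release and retreat upwards.

```bash
python3 -m creep '[[[0,0,0],[0,0,0],7],[[0,0,0],[0,0,0],8.5],[[0,0,0],[0,0,0],8.5],[[0,0,0],[0,0,0],8.5],[[0,0,0],[0,0,0],8.5]]'
python3 -m creep '[[[0,0,3],[0,0,0],8.5],[[0,0,8],[0,0,0],8.5],[[0,0,14],[0,0,0],8.5],[[-0.4,4,20],[0,0,0],8.5],[[-0.8,9,24],[0,0,-2],8.5]]'
python3 - <<'E'
from h import *
from scipy.optimize import least_squares
for n in("scene","top"):
    p=optics.read_camera(n); c=cloud(p)
    m=(p["depth"]>0)&(abs(c[...,0]-.549)<.06)&(abs(c[...,1]+.2745)<.05)&(c[...,2]>.066)&(c[...,2]<.1);q=c[m]
    if len(q)<20: print(n,len(q));continue
    f=lambda a:np.hypot((q[:,1]-a[0]-a[1]*(q[:,0]-.549))*np.cos(np.arctan(a[1])),q[:,2]-a[2])-.03
    g=least_squares(f,[-.2745,.15,.06],loss="soft_l1",f_scale=.002).x
    print(n,len(q),g.round(4),np.percentile(q[:,0],[1,99]).round(3))
    u,v=map(int,pix(p,[.55,-.27,.06])); cv2.imwrite(f"pics/p1{n}.png",cv2.resize(p["img"][v-30:v+30,u-36:u+36,::-1],(400,333)))
cv2.imwrite("pics/placed1.png",np.hstack([cv2.imread("pics/p1scene.png"),cv2.imread("pics/p1top.png")]))
E
```

```text
clock: 12.05
eef_pos: [0.5485, -0.2727, 0.0382]
tcp_rot: [0.246, -3.132, -0.0]
wrist_force: [0.2, 0.0, 0.0]
finger_gap: 0.0851
grasp_force: 0.0
clock: 12.68
eef_pos: [0.5412, -0.1914, 0.2734]
tcp_rot: [-0.186, 3.134, -0.002]
wrist_force: [0.7, 0.3, 0.0]
finger_gap: 0.0853
grasp_force: 0.0
scene 179 [-0.2733  0.1437  0.0571] [0.507 0.588]
top 367 [-0.2782  0.1733  0.059 ] [0.509 0.591]
```

View pics/placed1.png

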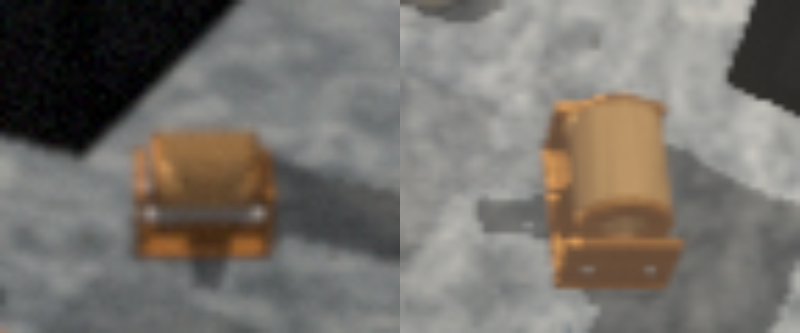

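The thick sleeve is seated between both end boards (scene panel (205,180), top panel (620,160)), with fit z ≈0.058 and centre x ≈0.548. Now the slim sleeve at ≈(0.663,0.092).

```bash
python3 -m creep '[[[2.4,5.5,0],[0,0,-1],8.5],[[4.8,11,0],[0,0,-2],8.5],[[7.2,16.5,0],[0,0,-3],8.5],[[9.7,22,0],[0,0,-4],8.5],[[12.2,27.5,0],[0,0,-4.5],8.5]]'
python3 -m creep '[[[0,0,-2],[0,0,0],8.5],[[0,0,-2],[0,0,0],8.5],[[0,0,-2],[0,0,0],8.5]]'
```

```text
clock: 13.4
eef_pos: [0.6638, 0.0852, 0.2706]
tcp_rot: [0.067, -3.14, 0.001]
wrist_force: [0.5, -0.6, -0.4]
finger_gap: 0.0848
grasp_force: 0.0
clock: 13.78
eef_pos: [0.6633, 0.0824, 0.2515]
tcp_rot: [-0.065, 3.141, -0.001]
wrist_force: [-0.0, -0.1, 0.8]
finger_gap: 0.0851
grasp_force: 0.0
```

```bash
python3 -m creep '[[[0,0.7,-3],[0,0,0],8.5],[[0,1,-7],[0,0,0],8.5],[[0,1,-11],[0,0,0],8.5],[[0,1,-13.9],[0,0,0],8.5],[[0,1,-13.9],[0,0,0],8.5]]'
python3 -m creep '[[[0,0,0],[0,0,0],6],[[0,0,0],[0,0,0],3.8],[[0,0,0],[0,0,0],3.8],[[0,0,0],[0,0,0],3.8],[[0,0,0],[0,0,0],3.8]]' 35
python3 -m creep '[[[0,0,0],[0,0,0],3.8],[[0,0,0],[0,0,0],3.8],[[0,0,0],[0,0,0],3.8]]'
```

```text
clock: 14.4
eef_pos: [0.6623, 0.0926, 0.111]
tcp_rot: [0.066, -3.138, 0.001]
wrist_force: [0.4, -0.7, 0.7]
finger_gap: 0.0851
grasp_force: 0.0
clock: 15.02
eef_pos: [0.6641, 0.0938, 0.1138]
tcp_rot: [-0.068, 3.138, 0.0]
wrist_force: [-1.3, -0.9, 5.9]
finger_gap: 0.0406
grasp_force: 34.7
clock: 15.4
eef_pos: [0.6641, 0.0938, 0.1138]
tcp_rot: [-0.068, 3.138, 0.0]
wrist_force: [-0.9, 0.1, 6.1]
finger_gap: 0.041
grasp_force: 34.7
```

```bash
python3 -m creep '[[[0,0,0.3],[0,0,0],3.8],[[0,0,0.5],[0,0,0],3.8],[[0,0,0.7],[0,0,0],3.8],[[0,0,0.7],[0,0,0],3.8]]'
python3 -m creep '[[[-1,-0.05,0],[0,0,0],3.8],[[-2,-0.09,0],[0,0,0],3.8],[[-3,-0.14,0],[0,0,0],3.8],[[-4,-0.18,0],[0,0,0],3.8],[[-4,-0.18,0],[0,0,0],3.8]]'
python3 - <<'E'
from h import *
q=optics.read_camera("scene")
cv2.imwrite("pics/slide3.png",cv2.resize(q["img"][130:220,180:300,::-1],(640,480)))
E
```

```text
clock: 15.9
eef_pos: [0.6633, 0.094, 0.1192]
tcp_rot: [-0.068, 3.141, 0.0]
wrist_force: [-0.2, 0.3, -1.4]
finger_gap: 0.0408
grasp_force: 35.4
clock: 16.52
eef_pos: [0.6224, 0.0922, 0.1193]
tcp_rot: [0.068, -3.14, -0.0]
wrist_force: [0.2, 0.2, -0.2]
finger_gap: 0.0408
grasp_force: 35.4
```

View pics/slide3.png

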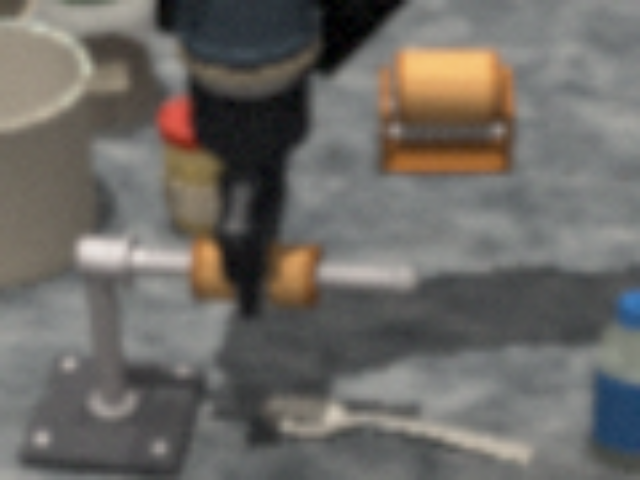

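The slim sleeve (192–320,272) is sliding free, with the thick one seated at (448,90). I continue with a 1 mm y trim toward the line the thick sleeve took.

```bash
python3 -m creep '[[[-1.2,-0.1,0],[0,0,0],3.8],[[-2.6,-0.18,0],[0,0,0],3.8],[[-4,-0.24,0],[0,0,0],3.8],[[-5.4,-0.33,0],[0,0,0],3.8],[[-5.4,-0.33,0],[0,0,0],3.8]]'
python3 -m creep '[[[-1.2,-0.06,0],[0,0,0],3.8],[[-2.4,-0.12,0],[0,0,0],3.8],[[-3.8,-0.19,0],[0,0,0],3.8],[[-5.2,-0.26,0],[0,0,0],3.8],[[-5.2,-0.26,0],[0,0,0],3.8]]'
python3 -m creep '[[[-1.2,-0.06,0],[0,0,0],3.8],[[-2.4,-0.12,0],[0,0,0],3.8],[[-3.8,-0.19,0],[0,0,0],3.8],[[-5.2,-0.25,0],[0,0,0],3.8],[[-5.2,-0.25,0],[0,0,0],3.8]]'
```

```text
clock: 17.2
eef_pos: [0.5682, 0.0888, 0.1193]
tcp_rot: [0.068, -3.14, -0.0]
wrist_force: [0.5, -0.5, -0.8]
finger_gap: 0.0403
grasp_force: 35.4
clock: 17.82
eef_pos: [0.516, 0.0862, 0.1193]
tcp_rot: [0.068, -3.14, -0.0]
wrist_force: [0.1, 0.1, -0.4]
finger_gap: 0.0409
grasp_force: 35.4
clock: 18.45
eef_pos: [0.464, 0.0837, 0.1192]
tcp_rot: [0.069, -3.14, 0.0]
wrist_force: [1.2, 0.9, -1.0]
finger_gap: 0.0406
grasp_force: 35.4
```

```bash
python3 -m creep '[[[0,0,0.5],[0,0,0],3.8],[[0,0,1.5],[0,0,0],3.8],[[0,0,5],[0,0,0],3.8],[[0,1,10],[0,0,0],3.8],[[0.5,6,10],[0,0,-3],3.8]]'
python3 -m creep '[[[1,5,0],[0,0,-3],3.8],[[2,10,0],[0,0,-6],3.8],[[3,15,0],[0,0,-9],3.8],[[4.2,20,0],[0,0,-11.8],3.8],[[5.1,23.9,0],[0,0,-11.8],3.8]]'
python3 -m creep '[[[0,0,-3],[0,0,0],3.8],[[0,0,-3],[0,0,0],3.8],[[0,0,-3],[0,0,0],3.8]]'
python3 rel.py rel2 .021 .521 .382 .054 .106
```

```text
clock: 19.08
eef_pos: [0.4729, 0.142, 0.2236]
tcp_rot: [0.025, 3.134, 0.003]
wrist_force: [1.5, -0.0, -1.3]
finger_gap: 0.0409
grasp_force: 35.7
clock: 19.7
eef_pos: [0.5214, 0.3853, 0.2197]
tcp_rot: [0.336, 3.123, 0.001]
wrist_force: [0.5, -1.2, -1.5]
finger_gap: 0.0407
grasp_force: 35.7
clock: 20.08
eef_pos: [0.5218, 0.3822, 0.1903]
tcp_rot: [0.338, 3.122, 0.0]
wrist_force: [-0.1, 0.0, -0.7]
finger_gap: 0.0405
grasp_force: 35.7
[0.5218 0.3822 0.1903] [0.338 3.122 0.   ] [-0.1  0.  -0.7]
scene rest 379 [520.  385.1] [ 53.3 106.6] 76.0
scene sleeve 240 [0.5201 0.3833 0.2096] len 0.078 yaw -12.6 pitch -0.3
```

View pics/rel2.png

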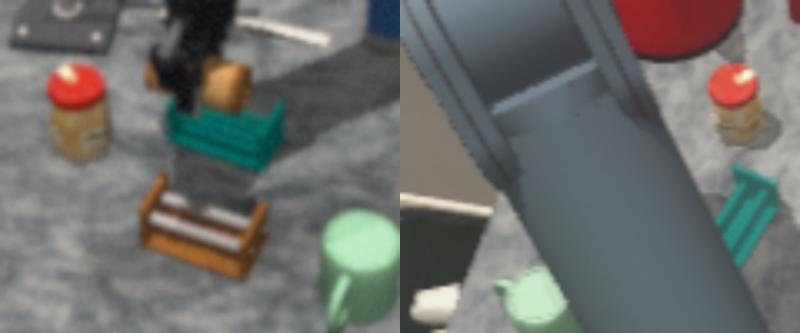

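Scene panel: the slim sleeve (200,80) is held above the wooden rest (205,228) and clear of the turquoise one (228,130). It measures within 2 mm of the rest in the same camera. I lower it with +1 mm in y.

```bash
python3 -m creep '[[[0,0.1,-4],[0,0,0],3.8],[[0,0.1,-8],[0,0,0],3.8],[[0,0.1,-12],[0,0,0],3.8],[[0,0.1,-14.3],[0,0,0],3.8],[[0,0.1,-14.3],[0,0,0],3.8]]'
python3 -m creep '[[[0,0,-0.4],[0,0,0],3.8],[[0,0,-0.8],[0,0,0],3.8],[[0,0,-1.2],[0,0,0],3.8],[[0,0,-1.2],[0,0,0],3.8],[[0,0,-1.2],[0,0,0],3.8]]'
```

```text
clock: 20.8
eef_pos: [0.5209, 0.3831, 0.0455]
tcp_rot: [-0.338, -3.122, 0.002]
wrist_force: [-0.6, 0.3, -0.2]
finger_gap: 0.0406
grasp_force: 35.7
clock: 21.42
eef_pos: [0.5213, 0.3838, 0.0343]
tcp_rot: [0.337, 3.123, 0.0]
wrist_force: [0.4, -0.0, -0.9]
finger_gap: 0.0408
grasp_force: 35.7
```

```bash
python3 -m creep '[[[0,0,-0.15],[0,0,0],3.8],[[0,0,-0.3],[0,0,0],3.8],[[0,0,-0.3],[0,0,0],3.8]]'
```

```text
clock: 21.8
eef_pos: [0.5214, 0.3838, 0.0332]
tcp_rot: [0.338, 3.123, 0.002]
wrist_force: [-6.6, -4.1, 19.9]
finger_gap: 0.0404
grasp_force: 38.0
```

Contact is at the rail height, since an end board would stop it 20 mm higher. I release and retreat.

```bash
python3 -m creep '[[[0,0,0.1],[0,0,0],3.8],[[0,0,0.1],[0,0,0],5.5],[[0,0,0.1],[0,0,0],7],[[0,0,0.1],[0,0,0],7],[[0,0,0.1],[0,0,0],7]]'
python3 -m creep '[[[0,0,3],[0,0,0],7],[[0,0,8],[0,0,0],7],[[0,0,14],[0,0,0],7],[[0,-4,19],[0,0,0],7],[[0,-10,20],[0,0,0],7]]'
python3 -m creep '[[[0,-6,0],[0,0,0],7],[[0,-12,0],[0,0,0],7],[[0,-17,0],[0,0,0],7],[[0,-17,0],[0,0,0],7],[[0,-17,0],[0,0,0],7]]'
cat > fin.py <<'E'
from h import *
from scipy.optimize import least_squares
I=[]
for n in("scene","top"):
    p=optics.read_camera(n); c=cloud(p)
    for nm,x,y,rad,z,k in(("wide",.549,-.2735,.03,.0594,.15),("narrow",.521,.3835,.021,.0525,-.215)):
        m=(p["depth"]>0)&(abs(c[...,0]-x)<.06)&(abs(c[...,1]-y)<.05)&(c[...,2]>z+.006)&(c[...,2]<z+.05);q=c[m]
        if len(q)<20: print(nm,n,len(q));continue
        f=lambda a:np.hypot((q[:,1]-a[0]-a[1]*(q[:,0]-x))*np.cos(np.arctan(a[1])),q[:,2]-a[2])-rad
        g=least_squares(f,[y,k,z],loss="soft_l1",f_scale=.002).x
        print(nm,n,len(q),"y,z",g[[0,2]].round(4),"yaw",np.degrees(np.arctan(g[1])).round(1),"x",np.percentile(q[:,0],[1,99]).round(3),"ztop",np.percentile(q[:,2],98).round(3))
    for t in "soap_bottle mug mustard_jar honey_jar spoon keyring".split():
        o=recognise(t,p); print(t,n,[np.round(b["at"],3).tolist() for b in o[:1]])
    u,v=map(int,pix(p,[.521,.383,.05])); I.append(cv2.resize(p["img"][v-30:v+30,u-36:u+36,::-1],(400,333)))
cv2.imwrite("pics/placed2.png",np.hstack(I))
E
python3 fin.py
```

```text
clock: 22.42
eef_pos: [0.5212, 0.3837, 0.0319]
tcp_rot: [-0.337, -3.123, 0.0]
wrist_force: [-1.0, 1.1, -0.1]
finger_gap: 0.0702
grasp_force: 0.0
clock: 23.05
eef_pos: [0.5224, 0.2851, 0.2354]
tcp_rot: [0.331, 3.119, 0.007]
wrist_force: [0.5, -1.4, -0.2]
finger_gap: 0.07
grasp_force: 0.0
clock: 23.68
eef_pos: [0.5213, 0.1143, 0.2322]
tcp_rot: [0.337, 3.123, 0.001]
wrist_force: [0.2, 0.8, 0.4]
finger_gap: 0.0699
grasp_force: 0.0
wide scene 71 y,z [-0.2736  0.0574] yaw 10.6 x [0.506 0.541] ztop 0.09
narrow scene 282 y,z [0.3822 0.051 ] yaw -13.3 x [0.48  0.561] ztop 0.074
soap_bottle scene [[0.378, 0.087, 0.066]]
mug scene [[0.378, 0.43, 0.066]]
mustard_jar scene [[0.711, -0.118, 0.07]]
honey_jar scene [[0.66, 0.297, 0.059]]
spoon scene [[0.571, 0.086, 0.004]]
keyring scene []
wide top 375 y,z [-0.2778  0.0589] yaw 9.6 x [0.508 0.593] ztop 0.094
narrow top 184 y,z [0.3796 0.0518] yaw -12.5 x [0.482 0.559] ztop 0.078
soap_bottle top []
mug top [[0.369, 0.402, 0.071]]
mustard_jar top [[0.697, -0.144, 0.097]]
honey_jar top []
spoon top [[0.581, 0.081, 0.012]]
keyring top [[0.339, -0.312, 0.008]]
```

View pics/placed2.png

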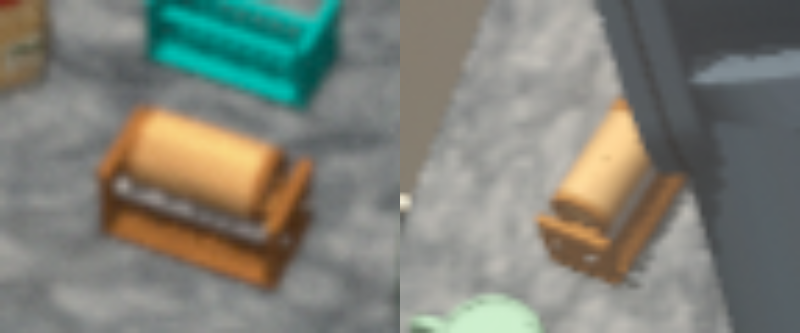

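The slim sleeve lies between the end boards of the wooden rest (scene panel (205,160)), centre ≈(0.5205,0.382,0.052), yaw about -13°. The bystanders read as at the start and the gripper is clear. Handing in.

```bash
python3 -c "
from bench import r
print(r.job_done())"
```

```text
the job is handed in; nothing more can be done
None
```

I handed the job in at about 24 s of the 64 s: the thick sleeve lies in the wide rest and the slim one in the wooden narrow rest, both measuring as seated, with no bystander seen to move; the interface reported no verdict.

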